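# Take the cover off the blower's terminal box

### The job

Open the terminal box on the bench: press the snap tab all the way in so that it no longer blocks the cover, then push the cover along its guides, past the tab, until it is completely off its seat and lies flat on the box's top deck, with the terminals uncovered. Do not lift the cover, and leave the things around the box where they are. Finish with the robot clear of everything.

Things in the scene. Friction and masses are not known exactly. Their poses are not given: they have to be found in the camera images.
- unit: Grey terminal box, fixed to the bench, 130 mm (its x) by 280 mm (its y), turned about z. Origin: centre of its underside on the bench. The -y half is the cover's seat (ledges 75 mm high beside a well with terminals), between two guide rails (x = +-36 to +-52, y = -134 to -34 mm, top at 87 mm) whose lips overlap the cover's flanges: it can slide only along y, towards +y (back stop 81 mm high).
- deck (a point): Centre of the box's flat top deck, at box x = 0, y = +52, height 72 mm, axes as the box's. The deck runs from box y = -30 to +134 mm over the full 130 mm width; a stop 12 mm high closes the +y end. Short cable glands stick out of the box's other (-y) end, below the top.
- cover: Loose white plastic cover, 84 mm (x) by 100 mm (y), 0.1 to 0.2 kg, axes as the box's. Origin: centre of its underside, at first at box x = 0, y = -82, height 75 mm. Flange 6 mm thick; dome 60 by 94 mm, top 14 mm above the origin. Slides to +y under 1 to 3 N, then drops 3 mm onto the deck. Off its seat once its origin is past box y = +20 mm (102 mm of travel; far stop at 166 mm).
- ridge (a point): Top centre of the upright push ridge across the cover's dome: at cover y = -28 mm, 31 mm above the cover's origin; the ridge is 50 mm long in x, 8 mm thick, 17 mm high above the dome. Axes as the cover's. Pushed on its -y face, it moves the cover off.
- tab_top (a point): Centre of the top face of the black snap tab, a block 26 mm (x) by 32 mm (y) at box x = 0, y = -14 mm (z and axes as the box's). At the start it stands about 10 mm proud of the deck, right in front of the +y edge of the cover (2 mm gap), and blocks it; its centre is 18 mm from that edge. It is pressed straight down, flush with the deck, and stays where it is left.
- tab (a joint): How far the snap tab is pressed in, m: 0 to 0.0015 at the start, 0.010 fully in (flush with the deck). It takes about 4 to 6 N all the way, without a spring, and stays in. The cover can pass from 0.008 on.
- ferrule: Bystander: steel pipe ferrule, 50 mm across, 50 mm high, standing on the bench; origin at the centre of its underside. Leave alone.
- jar: Bystander: plastic jar, 48 mm across, 70 mm high; origin at the centre of its underside. Leave alone.
- carton: Bystander: small cardboard carton, 40 x 70 mm, 50 mm high; origin at the centre of its underside. Leave alone.
- driver: Bystander: screwdriver 170 mm long lying on the bench along its own x, beside the box; origin underneath its middle. Leave alone.
Not all that is in view belongs to the job. What is shaped like the cover but green or purple is not meant.

How it is judged:
By the outcome, as a careful person would: the job done as asked, in the order asked, and still so for the second after the job is handed in, with the robot touching nothing.
It also fails if it takes over 48 s, if anything falls off the work surface, if the arm or the gripper's body presses on something with over 40 N, if the wrist force passes 120 N, or if a joint passes its speed limit or range.

### The arm

A 6-joint arm with a two-finger parallel gripper is mounted at the origin on the work surface. World frame = base frame: x ahead of the robot, y to its left, z up, the work surface at z = 0. Lengths are in mm, angles in rad, forces in N, time in s.
With the tool pointing down it reaches from about 425 to 950 mm from the base axis. Payload 3.5 kg.
Tool frame: the origin (TCP) lies between the finger pads; the fingertips stand 17 mm ahead of it and the grasp point (between the pads) lies 2 mm behind it; z points along the fingers, y is the direction in which the jaws open and shut (so a half turn about z gives the same grasp; the last joint's range is limited). The gripper opens to 85 mm and grips with 20 to 120 N. Pads are 22 mm wide; open, the fingers measure 114 mm over their backs; the gripper's body (76 mm by 85 mm) begins 54 mm behind the grasp point. The pads swing forward as they close: fully open they stand 13 mm farther back than shut.
Start: joints at [1.181, 0.286, 1.577, -0, 1.279, -0.15], TCP at [160.282, 655.68, 248.325] pointing down, gripper open.
Joint ranges: [-2.77, 2.77], [-0.9, 2.22], [0.21, 2.48], [-1.53, 4.67], [0.24, 2.81], [-2.84, 2.84]. Speed limits (rad/s): [2.79, 2.79, 3.14, 3.14, 3.14, 3.14].

### API

Orientations are given as [roll, pitch, yaw] about the fixed x, y, z axes, in that order (R = Rz(yaw) Ry(pitch) Rx(roll)).
In Python, from rig import bot gives the robot as it stands.
- The arm moves only by the tool move_arm, never from a script. Its argument "targets" is a list of rows, each an object of numbers: "claw": the gripper's target within -1 to 1 (fully open at 1, half-way at 0, shut at -1); "x", "y", "z": the shift along the tool's x, y, z in mm; "yaw": the turn about the tool's z in degrees. In form: [{"claw": .., "x": .., "y": .., "z": .., "yaw": ..}, ...]. A call has 1 to 20 rows; each row shifts and turns the pose as measured when the row begins, along the tool's axes as they then stand; what a row does not reach is not made up. A row lasts 1/12 s, in which the tool goes at most 41.7 mm and 7.16 degrees, less where a joint would pass 70% of its speed; a pose out of reach is approached as far as the arm can. A call with a gripper value outside its range is refused whole. The fingers move at their own pace and stop on an object; "force" is the grip in N (left out, the last holds). Time passes only in rows, so rows that do not move let the fingers close. It gives the time, the measured TCP pose, the force and the opening at its end, in the units of the state.
- bot.get_state(): the state, without advancing time (a new reading comes with each control period).
- bot.grab_frame(name): name is "side" or "top" or "wrist"; returns a dict with "frame" (400x640x3 uint8, red, green, blue), "fx", "fy", "cx", "cy" (pixels), "xyz" and "orientation" of the camera in the world; the wrist camera has in their place "hand_eye" (4x4, takes a point from camera to tool coordinates, whose origin is the TCP and whose axes are the flange's). Camera axes: x right, y down, z forward; pixel columns grow to the right and rows downward; lengths in mm; the calibration is good to about 2 mm. A picture is of the moment at which its call begins: read the wrist's pose just before it. There is no depth.
- bot.sign_off(): hands the job in, once; it reports no verdict.
Trained networks look in a picture, given as the dict that the camera call returned (one of the last four; its "shot" number tells which), for a name from the list of things; names that differ only in an ending like _2 or _b are one class to them, and where a whole thing is asked for, a point or a joint stands for the part that bears it (a point fixed in the world has none). Each returns a list of dicts, best first, with "confidence" (0 to 1); they miss things now and then, are a little off and sometimes report something else, mostly with a low value. They report only what shows in the picture. A call takes as long as a camera call. They do not tell look-alikes from the thing itself.
- bot.recognise(label, picture): "extent" ([left, top, right, bottom] in pixels, round what is visible of it).
- bot.outline_of(label, picture): "region" (400x640 bool, what is visible of it) and "extent" ([left, top, right, bottom] in pixels, round what is visible of it).
The state is a dict: "t": time; "joint_positions": joint angles; "qvel": joint speeds; "tau": joint torques, N m; "tcp_pos": TCP position; "ee_rot": TCP orientation; "ft_force": force on the tool from outside, world axes, zero at the start; "moment": the same for the moment, N m; "width": opening from 0.0 (shut) to 1.0 (fully open).
Only numpy, scipy, OpenCV 4.12 (cv2) and the standard library are available. Lean on these libraries where they do the work, as an engineer would, in place of code of your own. Each camera call takes 0.05 s, during which the arm holds its last target. There are 200 camera calls.

## Working session

There is one attempt and no reset: what is moved stays moved. The work goes in short steps, Python scripts to look and compute and a tool call to move; the robot and the scene stay as the last step left them, time stands still between calls to the robot, and variables do not carry over. Pictures are saved under pics/ and viewed, about 8 in all and at most 12, crops included, and the job is handed in when it is done.

Besides the shell and the picture viewer there is one more tool, called after ">>>" by a JSON object that holds its "api" and its "payload". move_arm: Moves the arm, as the interface text tells. Its arguments: {"type":"object","properties":{"targets":{"type":"array"},"force":{"type":"number"}},"required":["targets"]}

```bash
mkdir -p pics; ls
cat > h.py <<'E'
from rig import bot
import numpy as np, cv2
from scipy.spatial.transform import Rotation as R
def cam(p,st=None):
    """world pose (Rwc, t) of the picture's camera"""
    if "hand_eye" in p:
        H=np.array(p["hand_eye"]); Rt=R.from_euler('xyz',st["ee_rot"]).as_matrix()
        return Rt@H[:3,:3], Rt@H[:3,3]+np.array(st["tcp_pos"])
    return R.from_euler('xyz',p["orientation"]).as_matrix(), np.array(p["xyz"])
def ray(p,uv,z,st=None):
    """pixel -> world point at height z"""
    Rw,t=cam(p,st); d=Rw@np.array([(uv[0]-p["cx"])/p["fx"],(uv[1]-p["cy"])/p["fy"],1])
    return t+d*(z-t[2])/d[2]
def proj(p,X,st=None):
    Rw,t=cam(p,st); c=(np.atleast_2d(X)-t)@Rw
    return c[:,:2]/c[:,2:]*[p["fx"],p["fy"]]+[p["cx"],p["cy"]]
def save(n,p): cv2.imwrite(f"pics/{n}.png",cv2.cvtColor(p["frame"],cv2.COLOR_RGB2BGR))
E
python3 - <<'E'
from h import *
s=bot.get_state(); print(s)
for n in ("top","side","wrist"):
    st=bot.get_state(); p=bot.grab_frame(n); save(n+"0",p)
    print(n,{k:np.round(v,3).tolist() for k,v in p.items() if k not in("frame",)})
    for l in("unit","cover","tab","tab_top","ridge","ferrule","jar","carton","driver"):
        try: print(l,[(np.round(d["extent"]).tolist(),round(d["confidence"],2)) for d in bot.recognise(l,p)])
        except Exception as e: print(l,e)
f=lambda n:cv2.imread(f"pics/{n}0.png")
cv2.imwrite("pics/a.png",cv2.resize(np.vstack([f("top"),f("side")]),None,fx=.75,fy=.75))
E
```

```text
pics
{'t': 0.0, 'joint_positions': array([ 1.18098227e+00,  2.87201913e-01,  1.57819891e+00, -3.23383054e-06,
        1.27859520e+00, -1.49994946e-01]), 'qvel': array([-0.00113862,  0.00103419,  0.00048175, -0.00272026,  0.00107022,
       -0.00127322]), 'tau': array([-2.00616792e-03, -4.05974936e+01, -2.92622316e+01, -3.14769413e-04,
        5.79092681e-03,  4.15254988e-06]), 'tcp_pos': array([160.05901698, 655.10490332, 246.91110329]), 'ee_rot': array([-3.13921581e+00, -3.56082318e-04,  2.90177405e+00]), 'ft_force': array([ 0.0738915 ,  0.19528168, -0.24876798]), 'moment': array([ 0.02945385, -0.00516014,  0.03809371]), 'width': 1.0032558905450015}
top {'fx': 451.539, 'fy': 451.539, 'cx': 316.934, 'cy': 195.512, 'xyz': [499.347, -83.976, 1076.527], 'orientation': [-3.061, 0.028, -1.602], 'shot': 1}
unit [([257.0, 142.0, 398.0, 252.0], 0.62)]
cover [([420.0, 242.0, 465.0, 286.0], 0.87), ([342.0, 74.0, 396.0, 125.0], 0.83), ([331.0, 190.0, 388.0, 238.0], 0.68)]
tab [([327.0, 193.0, 340.0, 207.0], 0.63)]
tab_top [([327.0, 191.0, 342.0, 207.0], 0.61)]
ridge [([335.0, 188.0, 388.0, 240.
[... 602 characters left out ...]
, 204.0], 0.76)]
tab [([317.0, 197.0, 340.0, 213.0], 0.45)]
tab_top [([319.0, 174.0, 376.0, 214.0], 0.54)]
ridge [([220.0, 170.0, 271.0, 202.0], 0.97), ([401.0, 180.0, 438.0, 207.0], 0.88), ([322.0, 176.0, 379.0, 214.0], 0.85)]
ferrule [([391.0, 228.0, 421.0, 261.0], 0.76)]
jar [([229.0, 191.0, 250.0, 227.0], 0.75)]
carton [([304.0, 266.0, 355.0, 317.0], 0.84)]
driver [([277.0, 174.0, 341.0, 197.0], 0.68)]
wrist {'fx': 306.248, 'fy': 306.248, 'cx': 320.067, 'cy': 205.473, 'hand_eye': [[-0.001, -0.96, -0.28, 70.771], [1.0, -0.001, -0.001, -0.924], [0.001, -0.28, 0.96, -125.217], [0.0, 0.0, 0.0, 1.0]], 'shot': 3}
unit []
cover []
tab []
tab_top []
ridge []
ferrule []
jar []
carton []
driver []
```

View pics/a.png

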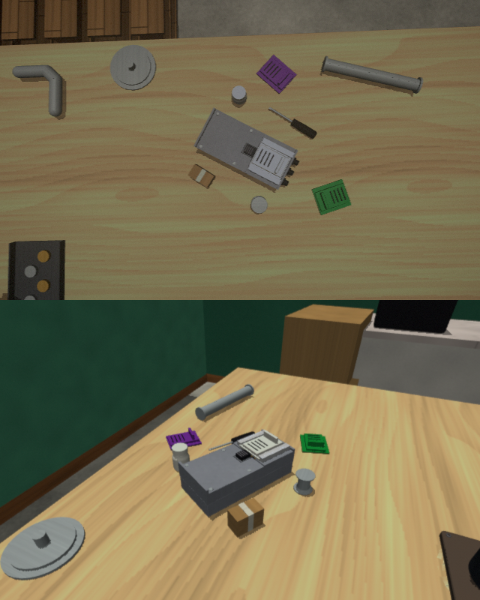

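View pics/wrist0.png

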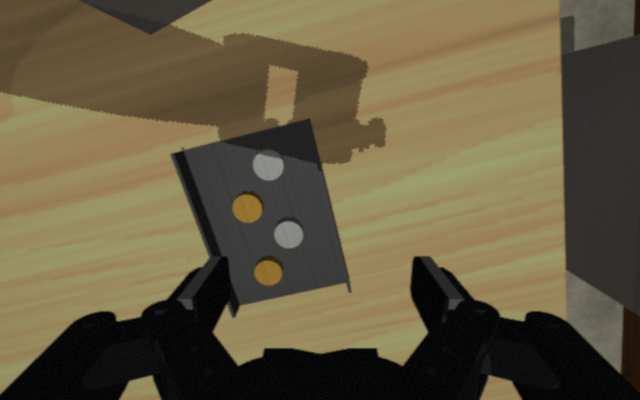

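The top view shows the box with its seat and cover end at lower right (about 359,214) and the tab at (334,200). The purple and green look-alikes lie on either side of it. The wrist camera sees only an unrelated tray. Next I'll fit the box pose from the outlines.

```bash
cat > fit.py <<'E'
from h import *
from scipy.optimize import minimize
def W(q,X):  # box -> world
    c,s=np.cos(q[2]),np.sin(q[2]); X=np.atleast_2d(np.array(X,float))
    return np.c_[q[0]+c*X[:,0]-s*X[:,1], q[1]+s*X[:,0]+c*X[:,1], X[:,2]]
BODY=[(x,y,z) for x in(-65,65) for z in(0,72) for y in(-140,140)]+[(x,y,87) for x in(-52,52) for y in(-134,-34)]+[(x,140,84) for x in(-65,65)]
if __name__=="__main__":
    V=[]
    for n in("top","side"):
        p=bot.grab_frame(n); m=np.zeros((400,640),bool)
        q0=np.array([ray(p,(334,200),82)[0] if n=="top" else q0[0], ray(p,(334,200),82)[1] if n=="top" else q0[1],-.43])
        o=bot.outline_of("unit",p)[0]; m|=o["region"]
        for l in("cover","tab"):
            for d in bot.outline_of(l,p):
                e=d["extent"]; c=[(e[0]+e[2])/2,(e[1]+e[3])/2]
                if np.linalg.norm(ray(p,c,85)[:2]-q0[:2])<120: m|=d["region"]; print(n,l,np.round(c),np.round(ray(p,c,82)))
        V.append((p,cv2.GaussianBlur(m.astype(np.float32),(0,0),1),m))
    def cost(q):
        t=0
        for p,b,m in V:
            h=cv2.convexHull(proj(p,W(q,BODY)).astype(np.float32)); k=np.zeros((400,640),np.uint8)
            cv2.fillConvexPoly(k,np.round(h*16).astype(np.int32),1,shift=4)
            t+=np.abs(cv2.GaussianBlur(k.astype(np.float32),(0,0),1)-b).sum()/b.sum()
        return t
    best=min((minimize(cost,q0+[dx,dy,a],method="Nelder-Mead",options=dict(initial_simplex=q0+np.array([[dx,dy,a],[dx+15,dy,a],[dx,dy+15,a],[dx,dy,a+.1]]))) for dx in(-10,10) for dy in(0,20) for a in(-.1,.1)),key=lambda r:r.fun)
    q=best.x; print(q,best.fun); np.save("q.npy",q)
    print("tab",W(q,[0,-14,82]),"ridge",W(q,[0,-110,106]))
    im=[]
    for p,b,m in V:
        f=p["frame"].copy(); f[...,::-1]
        h=cv2.convexHull(proj(p,W(q,BODY)).astype(np.float32)).astype(np.int32); cv2.polylines(f,[h],True,(255,0,0),1)
        for X in([0,-14,82],[0,-110,106],[0,-82,89],[0,120,72]): cv2.circle(f,tuple(map(int,proj(p,W(q,X))[0].round())),2,(0,255,0),-1)
        im.append(cv2.resize(f[120:300,220:440],None,fx=1.8*1.0,fy=1.8)[:,:,::-1])
    cv2.imwrite("pics/fit.png",np.hstack(im))
E
python3 fit.py
```

```text
top cover [360. 213.] [ 539. -152.   82.]
top tab [333. 203.] [562. -94.  82.]
side cover [348. 192.] [ 542. -152.   82.]
side tab [326. 206.] [565. -88.  82.]
[ 5.76217992e+02 -8.09512030e+01 -5.03374743e-01] 0.12465058267116547
tab [[569.46461062 -93.21463784  82.        ]] ridge [[ 523.15570646 -177.30676229  106.        ]]
```

View pics/fit.png

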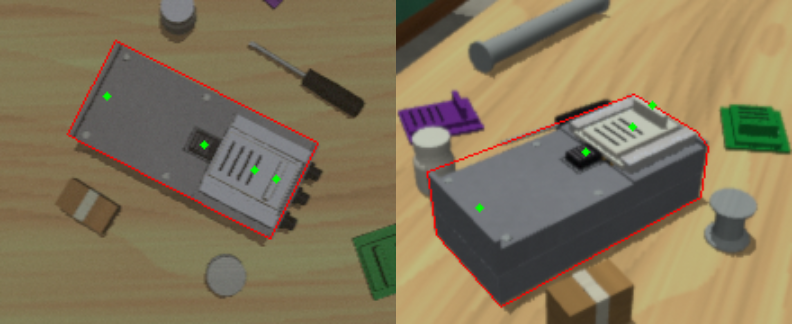

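The fit is good to about 4 mm, with yaw around −0.50. I'll move over the tab with tool x along box +y and refine from close up.

```bash
cat > plan.py <<'E'
from h import *
import sys, json
def rows(target,yaw,n,claw=-1,s=None):
    """n equal rows from the current (or given) pose to target xyz / yaw, tool down"""
    if s is None: st=bot.get_state(); s=(np.array(st["tcp_pos"]),st["ee_rot"][2])
    p,a=s; dy=(yaw-a+np.pi)%(2*np.pi)-np.pi; out=[]
    for i in range(n):
        Rt=R.from_euler('xyz',[np.pi,0,a+dy*i/n]).as_matrix(); d=Rt.T@((np.array(target)-p)/n)
        out.append(dict(claw=claw,x=round(d[0],1),y=round(d[1],1),z=round(d[2],1),yaw=round(-np.degrees(dy)/n,1)))
    return out
E
python3 - <<'E'
from plan import *
q=np.load("q.npy"); y=q[2]+np.pi/2
r=rows([420,310,240],2.90-.92,11); print(json.dumps(r))
print(json.dumps(rows([569,-93,215],y,12,s=(np.array([420,310,240]),1.98))))
E
```

```text
[{"claw": -1, "x": -30.4, "y": -24.9, "z": 0.8, "yaw": 4.8}, {"claw": -1, "x": -32.4, "y": -22.3, "z": 0.8, "yaw": 4.8}, {"claw": -1, "x": -34.1, "y": -19.5, "z": 0.8, "yaw": 4.8}, {"claw": -1, "x": -35.6, "y": -16.6, "z": 0.8, "yaw": 4.8}, {"claw": -1, "x": -36.9, "y": -13.5, "z": 0.8, "yaw": 4.8}, {"claw": -1, "x": -37.9, "y": -10.4, "z": 0.8, "yaw": 4.8}, {"claw": -1, "x": -38.6, "y": -7.2, "z": 0.8, "yaw": 4.8}, {"claw": -1, "x": -39.1, "y": -3.9, "z": 0.8, "yaw": 4.8}, {"claw": -1, "x": -39.3, "y": -0.6, "z": 0.8, "yaw": 4.8}, {"claw": -1, "x": -39.2, "y": 2.7, "z": 0.8, "yaw": 4.8}, {"claw": -1, "x": -38.9, "y": 5.9, "z": 0.8, "yaw": 4.8}]
[{"claw": -1, "x": -35.8, "y": -2.0, "z": 2.1, "yaw": 4.4}, {"claw": -1, "x": -35.8, "y": 0.8, "z": 2.1, "yaw": 4.4}, {"claw": -1, "x": -35.6, "y": 3.5, "z": 2.1, "yaw": 4.4}, {"claw": -1, "x": -35.3, "y": 6.2, "z": 2.1, "yaw": 4.4}, {"claw": -1, "x": -34.7, "y": 8.8, "z": 2.1, "yaw": 4.4}, {"claw": -1, "x": -33.9, "y": 11.4, "z": 2.1, "yaw": 4.4}, {"claw": -1, "x": -33.0, "y": 14.0, "z": 2.1, "yaw": 4.4}, {"claw": -1, "x": -31.8, "y": 16.4, "z": 2.1, "yaw": 4.4}, {"claw": -1, "x": -30.5, "y": 18.8, "z": 2.1, "yaw": 4.4}, {"claw": -1, "x": -28.9, "y": 21.1, "z": 2.1, "yaw": 4.4}, {"claw": -1, "x": -27.3, "y": 23.2, "z": 2.1, "yaw": 4.4}, {"claw": -1, "x": -25.4, "y": 25.2, "z": 2.1, "yaw": 4.4}]
```

>>> {"api": "move_arm", "payload": {"targets": [{"claw": -1,"x": -30,"y": -25,"z": 1,"yaw": 4.8},{"claw": -1,"x": -32,"y": -22,"z": 1,"yaw": 4.8},{"claw": -1,"x": -34,"y": -20,"z": 1,"yaw": 4.8},{"claw": -1,"x": -36,"y": -17,"z": 1,"yaw": 4.8},{"claw": -1,"x": -37,"y": -14,"z": 1,"yaw": 4.8},{"claw": -1,"x": -38,"y": -10,"z": 1,"yaw": 4.8},{"claw": -1,"x": -39,"y": -7,"z": 1,"yaw": 4.8},{"claw": -1,"x": -39,"y": -4,"z": 1,"yaw": 4.8},{"claw": -1,"x": -39,"y": -1,"z": 1,"yaw": 4.8},{"claw": -1,"x": -39,"y": 3,"z": 1,"yaw": 4.8},{"claw": -1,"x": -39,"y": 6,"z": 1,"yaw": 4.8}]}}

```text
t: 2.82
tcp_pos: [419.2, 297.4, 237.1]
ee_rot: [3.135, -0.005, 1.951]
ft_force: [-0.1, 0.9, 0.2]
width: -0.002
```

Run:
```python
from plan import *
q=np.load("q.npy"); y=q[2]+np.pi/2
s=bot.get_state(); print(s["tcp_pos"],s["ee_rot"],s["width"])
print([list(d.values())[1:] for d in rows([569,-93,215],y,16)])
```

```text
[419.17650224 297.40550917 237.05203898] [ 3.13542932 -0.00453834  1.95118502] -0.0016777281108172775
[[np.float64(-26.1), np.float64(-0.4), np.float64(1.4), np.float64(3.2)], [np.float64(-26.1), np.float64(1.1), np.float64(1.4), np.float64(3.2)], [np.float64(-26.0), np.float64(2.5), np.float64(1.4), np.float64(3.2)], [np.float64(-25.8), np.float64(4.0), np.float64(1.4), np.float64(3.2)], [np.float64(-25.6), np.float64(5.4), np.float64(1.4), np.float64(3.2)], [np.float64(-25.2), np.float64(6.8), np.float64(1.4), np.float64(3.2)], [np.float64(-24.8), np.float64(8.2), np.float64(1.4), np.float64(3.2)], [np.float64(-24.3), np.float64(9.5), np.float64(1.4), np.float64(3.2)], [np.float64(-23.8), np.float64(10.8), np.float64(1.4), np.float64(3.2)], [np.float64(-23.1), np.float64(12.1), np.float64(1.4), np.float64(3.2)], [np.float64(-22.4), np.float64(13.4), np.float64(1.4), np.float64(3.2)], [np.float64(-21.7), np.float64(14.6), np.float64(1.4), np.float64(3.2)], [np.float64(-20.8), np.float64(15.8), np.float64(1.4), np.float64(3.2)], [np.float64(-19.9), np.float64(16.9), np.float64(1.4), np.float64(3.2)], [np.float64(-19.0), np.float64(18.0), np.float64(1.4), np.float64(3.2)], [np.float64(-17.9), np.float64(19.0), np.float64(1.4), np.float64(3.2)]]
```

Tracking is good.

>>> {"api": "move_arm", "payload": {"targets": [{"claw": -1,"x": -26,"y": 0,"z": 1,"yaw": 3.2},{"claw": -1,"x": -26,"y": 1,"z": 1,"yaw": 3.2},{"claw": -1,"x": -26,"y": 2.5,"z": 1,"yaw": 3.2},{"claw": -1,"x": -26,"y": 4,"z": 1,"yaw": 3.2},{"claw": -1,"x": -25.5,"y": 5.5,"z": 1,"yaw": 3.2},{"claw": -1,"x": -25,"y": 7,"z": 1,"yaw": 3.2},{"claw": -1,"x": -25,"y": 8,"z": 1,"yaw": 3.2},{"claw": -1,"x": -24.5,"y": 9.5,"z": 1,"yaw": 3.2},{"claw": -1,"x": -24,"y": 11,"z": 1,"yaw": 3.2},{"claw": -1,"x": -23,"y": 12,"z": 1,"yaw": 3.2},{"claw": -1,"x": -22.5,"y": 13.5,"z": 1,"yaw": 3.2},{"claw": -1,"x": -22,"y": 14.5,"z": 1,"yaw": 3.2},{"claw": -1,"x": -21,"y": 16,"z": 1,"yaw": 3.2},{"claw": -1,"x": -20,"y": 17,"z": 1,"yaw": 3.2},{"claw": -1,"x": -19,"y": 18,"z": 1,"yaw": 3.2},{"claw": -1,"x": -18,"y": 19,"z": 1,"yaw": 3.2},{"claw": -1,"x": 0,"y": 0,"z": 0,"yaw": 0}]}}

```text
t: 4.23
tcp_pos: [566.0, -126.3, 224.0]
ee_rot: [3.129, -0.013, 0.998]
ft_force: [-0.7, -0.6, 1.3]
width: -0.001
```

Run:
```python
from fit import *
q=np.load("q.npy")
st=bot.get_state(); p=bot.grab_frame("wrist"); print(st["tcp_pos"],st["ee_rot"])
f=p["frame"].copy()
for l,z in(("tab",82),("tab_top",82),("cover",85),("ridge",85),("unit",0)):
    for d in bot.outline_of(l,p):
        m=d["region"].astype(np.uint8); c=cv2.minAreaRect(cv2.findNonZero(m))
        print(l,round(d["confidence"],2),np.round(d["extent"]),[np.round(v,1) for v in c],np.round(ray(p,c[0],z,st),1))
X=[[0,-14,82],[0,-110,106],[0,-82,89],[-13,-30,82],[13,-30,82],[-13,2,82],[13,2,82]]+[[x,y,72] for x in(-65,65) for y in(140,)]+[[x,y,87] for x in(-52,52) for y in (-134,-34)]
print(proj(p,W(q,X),st).round())
for u in proj(p,W(q,X),st): cv2.circle(f,tuple(map(int,u.round())),2,(0,255,0),-1)
save("w1raw",p)
cv2.imwrite("pics/w1.png",cv2.resize(f[:,:,::-1],None,fx=1.25,fy=1.25))
```

```text
[ 566.0045097  -126.28894852  223.95465901] [ 3.12947503 -0.01314742  0.99816635]
tab 0.62 [286. 145. 321. 185.] [array([302.3, 165.2]), array([37.3, 30.2]), np.float64(84.6)] [571.6 -93.4  82. ]
tab_top 0.63 [286. 146. 316. 185.] [array([301.6, 165.3]), array([36.9, 28.3]), np.float64(87.5)] [571.1 -93.1  82. ]
tab_top 0.43 [207.   0. 381. 297.] [array([296.3, 144.6]), array([297.8, 161.9]), np.float64(87.1)] [577.3 -75.8  82. ]
cover 0.81 [492.  46. 599. 159.] [array([545.4, 102.8]), array([ 78.4, 108.1]), np.float64(18.4)] [ 769.8 -159.7   85. ]
cover 0.62 [259. 185. 348. 289.] [array([310.8, 230.8]), array([99.8, 88. ]), np.float64(81.2)] [ 545.  -147.5   85. ]
cover 0.57 [317. 339. 327. 356.] [array([321. , 343.5]), array([17., 10.]), np.float64(90.0)] [ 486.1 -256.1   85. ]
ridge 0.8 [260. 180. 348. 290.] [array([308.8, 234. ]), array([100.2,  89.3]), np.float64(84.8)] [ 541.7 -149.1   85. ]
ridge 0.75 [313. 336. 327. 353.] [array([320.5, 343.5]), array([17., 11.]), np.float64(90.0)] [ 485.7 -255.8   85. ]
ridge 0.64 [493.  47. 600. 154.] [array([546.1, 101.7]), array([ 79.8, 110.5]), np.float64(18.8)] [ 770.6 -159.1   85. ]
unit 0.7 [207.   0. 380. 298.] [array([292.6, 146.6]), array([297.5, 163.8]), np.float64(88.5)] [564.7 -77.7   0. ]
[[300. 166.]
 [308. 278.]
 [306. 242.]
 [287. 185.]
 [316. 183.]
 [283. 149.]
 [314. 147.]
 [200. -27.]
 [367. -40.]
 [257. 294.]
 [243. 194.]
 [364. 287.]
 [361. 186.]]
```

View pics/w1.png

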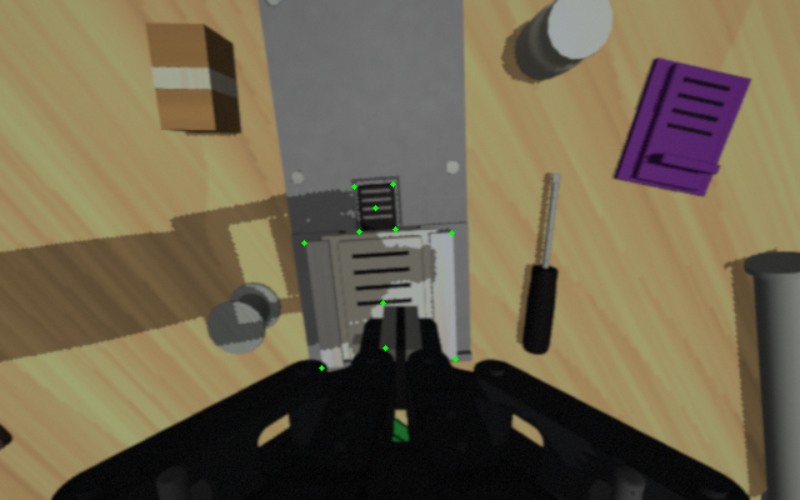

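The wrist view puts the tab centre at (302,165), which is world (571,−93), and confirms the fit. The far deck edge suggests the yaw is off by about 0.02. I'll get the yaw from the deck edges and plan the descent.

Run:
```python
from plan import *
st=bot.get_state(); p=bot.grab_frame("wrist")
g=cv2.GaussianBlur(cv2.cvtColor(p["frame"],cv2.COLOR_RGB2HSV)[:,:,1].astype(float),(0,0),1.2)
gx=np.gradient(g,axis=1); A=[]
for lo,hi,sg in((200,245,-1),(360,385,1)):
    P=[]
    for v in list(range(3,100,3))+list(range(110,140,3)):
        u=lo+np.argmax(sg*gx[v,lo:hi]); P.append(ray(p,(u,v),72,st)[:2])
    P=np.array(P,np.float32); l=cv2.fitLine(P,cv2.DIST_HUBER,0,.01,.01).ravel()
    a=np.arctan2(l[1],l[0]); a=a if a>0 else a+np.pi; print(a,l[2:]); A.append((a,l[2:]))
a=(A[0][0]+A[1][0])/2; d=np.array([np.cos(a),np.sin(a)]); n=np.array([d[1],-d[0]])
e=[l[1]@n for l in A]; print("angle",a,"width",e[1]-e[0])
tab=np.array([571.3,-93.3]); print("tab x off",tab@n-np.mean(e))
tab=tab+n*(np.mean(e)-tab@n); print("tab",tab)
np.save("ax.npy",np.r_[tab,d,a])
for name,t,n_ in(("above tab",[*tab,130],6),):
    print([list(map(float,list(r.values())[1:])) for r in rows(t,a,n_)])
```

```text
1.0638283 [556.6071    14.561777]
1.0635682 [669.9379  -47.64771]
angle 1.0636983 width 129.28052
tab x off 0.5858803629874956
tab [570.78784829 -93.0154716 ]
[[4.5, -1.7, 15.7, -0.6], [4.5, -1.6, 15.7, -0.6], [4.5, -1.6, 15.7, -0.6], [4.5, -1.5, 15.7, -0.6], [4.5, -1.5, 15.7, -0.6], [4.5, -1.5, 15.7, -0.6]]
```

>>> {"api": "move_arm", "payload": {"targets": [{"claw": -1,"x": 4.8,"y": -1.5,"z": 16,"yaw": -0.6},{"claw": -1,"x": 4.8,"y": -1.5,"z": 16,"yaw": -0.6},{"claw": -1,"x": 4.8,"y": -1.5,"z": 16,"yaw": -0.6},{"claw": -1,"x": 4.8,"y": -1.5,"z": 16,"yaw": -0.6},{"claw": -1,"x": 4.8,"y": -1.5,"z": 16,"yaw": -0.6},{"claw": -1,"x": 4.8,"y": -1.5,"z": 16,"yaw": -0.6},{"claw": -1,"x": 0,"y": 0,"z": 0,"yaw": 0}]}}

```text
t: 5.17
tcp_pos: [574.8, -84.0, 128.9]
ee_rot: [3.122, -0.015, 1.082]
ft_force: [-0.5, -0.2, -0.9]
width: 0.002
```

Run:
```python
from plan import *
s=bot.get_state(); print(s["tcp_pos"],s["ee_rot"],s["ft_force"])
A=np.load("ax.npy"); tip=A[:2]+A[2:4]*1
print([list(map(float,list(r.values())[1:])) for r in rows([*tip,104],A[4],1)])
p=bot.grab_frame("side"); f=p["frame"][165:265,260:400,::-1]; cv2.imwrite("pics/s1.png",cv2.resize(f,None,fx=5,fy=5))
```

```text
[574.81957229 -84.00768378 128.89514874] [ 3.12239438 -0.01478265  1.08163046] [-0.51427414 -0.24438854 -0.879079  ]
[[-8.8, 0.7, 24.9, 1.0]]
```

View pics/s1.png

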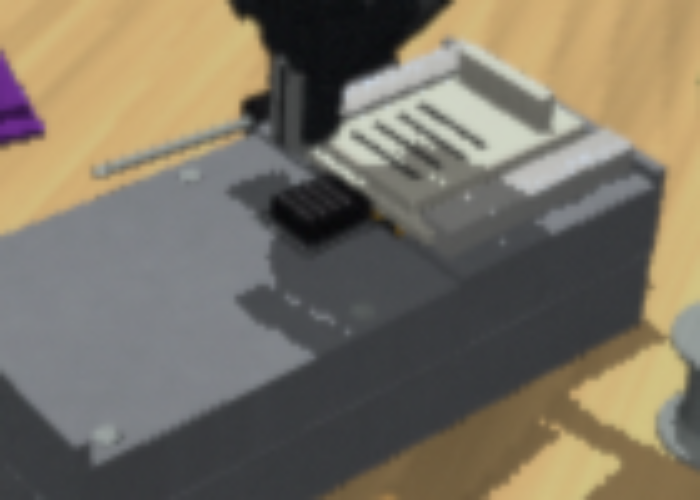

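The side view shows the tab still proud in front of the cover, with the fingers 20–30 mm above it. I'll centre, then descend.

>>> {"api": "move_arm", "payload": {"targets": [{"claw": -1,"x": -4.5,"y": 0.5,"z": 5,"yaw": 0.5},{"claw": -1,"x": -4.5,"y": 0.5,"z": 10,"yaw": 0.5},{"claw": -1,"x": 0,"y": 0,"z": 8,"yaw": 0},{"claw": -1,"x": 0,"y": 0,"z": 0,"yaw": 0}]}}

```text
t: 5.55
tcp_pos: [574.7, -93.9, 110.0]
ee_rot: [3.113, -0.016, 1.064]
ft_force: [-1.1, 1.3, -0.6]
width: -0.002
```

```bash
cat > where.py <<'E'
from plan import *
s=bot.get_state(); A=np.load("ax.npy"); Rt=R.from_euler('xyz',s["ee_rot"]).as_matrix()
tip=np.array(s["tcp_pos"])+Rt[:,2]*17; d=A[2:4]; n=np.array([d[1],-d[0]])
print("t",round(s["t"],2),"tip box x,y",((tip[:2]-A[:2])@n).round(1),((tip[:2]-A[:2])@d-14).round(1),"z",tip[2].round(1),"yaw err",round(s["ee_rot"][2]-A[4],3),"rp",np.round(s["ee_rot"][:2],3),"F",np.round(s["ft_force"],1),"Fy",np.round(s["ft_force"][:2]@d,1))
E
python3 where.py
```

```text
t 5.55 tip box x,y 4.4 -12.6 z 93.0 yaw err -0.0 rp [ 3.113 -0.016] F [-1.1  1.3 -0.6] Fy 0.6
```

>>> {"api": "move_arm", "payload": {"targets": [{"claw": -1,"x": 0,"y": -4,"z": 6,"yaw": 0},{"claw": -1,"x": 0,"y": 0,"z": 4,"yaw": 0},{"claw": -1,"x": 0,"y": 0,"z": 3,"yaw": 0},{"claw": -1,"x": 0,"y": 0,"z": 3,"yaw": 0}]}}

```text
t: 5.88
tcp_pos: [572.5, -93.2, 95.0]
ee_rot: [3.11, -0.017, 1.062]
ft_force: [-1.9, 0.4, 3.7]
width: -0.0
```

```bash
python3 where.py
```

```text
t 5.88 tip box x,y 2.1 -13.0 z 78.0 yaw err -0.002 rp [ 3.11  -0.017] F [-1.9  0.4  3.7] Fy -0.5
```

Contact is made and the tab is moving at about 4 N. I'll keep going until the force rises at the end stop.

>>> {"api": "move_arm", "payload": {"targets": [{"claw": -1,"x": 0,"y": -1,"z": 3,"yaw": 0},{"claw": -1,"x": 0,"y": 0,"z": 3,"yaw": 0}]}}

```text
t: 6.05
tcp_pos: [572.5, -93.1, 89.9]
ee_rot: [3.109, -0.016, 1.062]
ft_force: [-3.3, 0.6, 3.8]
width: -0.001
```

>>> {"api": "move_arm", "payload": {"targets": [{"claw": -1,"x": 0,"y": 0,"z": 2,"yaw": 0}]}}

```text
t: 6.13
tcp_pos: [572.6, -93.2, 89.5]
ee_rot: [3.11, -0.016, 1.063]
ft_force: [-8.8, 1.8, 19.6]
width: 0.001
```

```bash
python3 where.py
```

```text
t 6.13 tip box x,y 2.2 -13.0 z 72.5 yaw err -0.001 rp [ 3.11  -0.016] F [-8.8  1.8 19.6] Fy -2.7
```

>>> {"api": "move_arm", "payload": {"targets": [{"claw": -1,"x": 0,"y": 0,"z": -6,"yaw": 0},{"claw": -1,"x": 0,"y": -6,"z": 0,"yaw": 0},{"claw": -1,"x": 0,"y": 0,"z": 4,"yaw": 0},{"claw": -1,"x": 0,"y": 0,"z": 3,"yaw": 0}]}}

```text
t: 6.47
tcp_pos: [568.2, -90.2, 89.4]
ee_rot: [3.107, -0.016, 1.063]
ft_force: [-7.6, 1.3, 23.9]
width: -0.001
```

```bash
python3 where.py
```

```text
t 6.47 tip box x,y -3.0 -12.5 z 72.4 yaw err -0.001 rp [ 3.107 -0.016] F [-7.6  1.3 23.9] Fy -2.6
```

>>> {"api": "move_arm", "payload": {"targets": [{"claw": -1,"x": 0,"y": 0,"z": -25,"yaw": 0},{"claw": -1,"x": 0,"y": 2,"z": -28,"yaw": 0},{"claw": -1,"x": -30,"y": 0,"z": 0,"yaw": 0},{"claw": -1,"x": -30,"y": 0,"z": 0,"yaw": 0},{"claw": -1,"x": -30,"y": 0,"z": 0,"yaw": 0},{"claw": -1,"x": -30,"y": 0,"z": 0,"yaw": 0},{"claw": -1,"x": 0,"y": 0,"z": 0,"yaw": 0}]}}

```text
t: 7.05
tcp_pos: [506.5, -196.9, 136.5]
ee_rot: [3.11, -0.016, 1.069]
ft_force: [0.7, -0.4, 0.1]
width: -0.001
```

```bash
python3 where.py
python3 - <<'E'
from h import *
p=bot.grab_frame("side"); f=p["frame"][165:265,260:400,::-1]; cv2.imwrite("pics/s2.png",cv2.resize(f,None,fx=5,fy=5))
E
```

```text
t 7.05 tip box x,y -5.2 -135.7 z 119.5 yaw err 0.006 rp [ 3.11  -0.016] F [ 0.7 -0.4  0.1] Fy 0.0
```

View pics/s2.png

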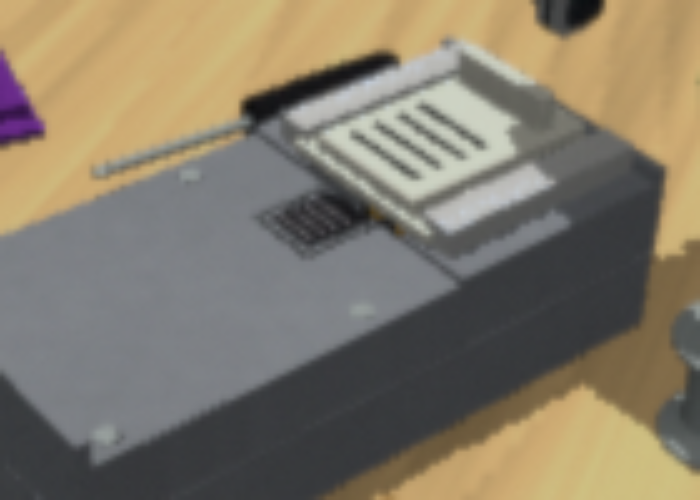

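The tab is now flush with the deck. I'll lower the fingers behind the ridge, to a tip height of about 95.

>>> {"api": "move_arm", "payload": {"targets": [{"claw": -1,"x": 0,"y": 3,"z": 12,"yaw": 0.3},{"claw": -1,"x": 0,"y": 2,"z": 10,"yaw": 0},{"claw": -1,"x": 0,"y": 0,"z": 1,"yaw": 0}]}}

```text
t: 7.35
tcp_pos: [512.8, -196.5, 110.1]
ee_rot: [3.112, -0.018, 1.063]
ft_force: [-0.7, 0.2, -0.8]
width: -0.003
```

```bash
python3 where.py
```

```text
t 7.35 tip box x,y 0.1 -132.3 z 93.1 yaw err -0.001 rp [ 3.112 -0.018] F [-0.7  0.2 -0.8] Fy -0.1
```

>>> {"api": "move_arm", "payload": {"targets": [{"claw": -1,"x": 6,"y": 0,"z": 0,"yaw": 0},{"claw": -1,"x": 8,"y": 0,"z": 0,"yaw": 0},{"claw": -1,"x": 8,"y": 0,"z": 0,"yaw": 0}]}}

```text
t: 7.6
tcp_pos: [523.7, -174.6, 107.5]
ee_rot: [3.117, -0.017, 1.065]
ft_force: [-0.4, -1.2, 2.2]
width: -0.003
```

```bash
python3 where.py
```

```text
t 7.6 tip box x,y -1.1 -107.8 z 90.5 yaw err 0.001 rp [ 3.117 -0.017] F [-0.4 -1.2  2.2] Fy -1.2
```

Sank 2.6 mm, so I'll compensate upward while pushing.

>>> {"api": "move_arm", "payload": {"targets": [{"claw": -1,"x": 3,"y": 0.5,"z": -3.5,"yaw": 0},{"claw": -1,"x": 8,"y": 0.3,"z": -0.8,"yaw": 0},{"claw": -1,"x": 8,"y": 0.3,"z": -0.8,"yaw": 0},{"claw": -1,"x": 8,"y": 0.3,"z": -0.8,"yaw": 0}]}}

```text
t: 7.93
tcp_pos: [539.8, -147.1, 114.5]
ee_rot: [3.117, -0.017, 1.068]
ft_force: [-0.6, -1.8, -1.7]
width: 0.008
```

```bash
python3 where.py
```

```text
t 7.93 tip box x,y -0.4 -76.0 z 97.5 yaw err 0.004 rp [ 3.117 -0.017] F [-0.6 -1.8 -1.7] Fy -1.8
```

>>> {"api": "move_arm", "payload": {"targets": [{"claw": -1,"x": 8,"y": 0.3,"z": 0.5,"yaw": 0},{"claw": -1,"x": 8,"y": 0.3,"z": -0.3,"yaw": 0},{"claw": -1,"x": 8,"y": 0.3,"z": -0.3,"yaw": 0},{"claw": -1,"x": 8,"y": 0.3,"z": -0.3,"yaw": 0}]}}

```text
t: 8.27
tcp_pos: [558.1, -116.1, 116.1]
ee_rot: [3.116, -0.017, 1.069]
ft_force: [-0.9, 0.0, -1.2]
width: -0.003
```

```bash
python3 where.py
```

```text
t 8.27 tip box x,y 0.5 -40.1 z 99.1 yaw err 0.005 rp [ 3.116 -0.017] F [-0.9  0.  -1.2] Fy -0.4
```

Run:
```python
from h import *
p=bot.grab_frame("side"); f=p["frame"][150:270,230:400,::-1]; cv2.imwrite("pics/s3.png",cv2.resize(f,None,fx=4.5,fy=4.5))
```

```text
(no output)
```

View pics/s3.png

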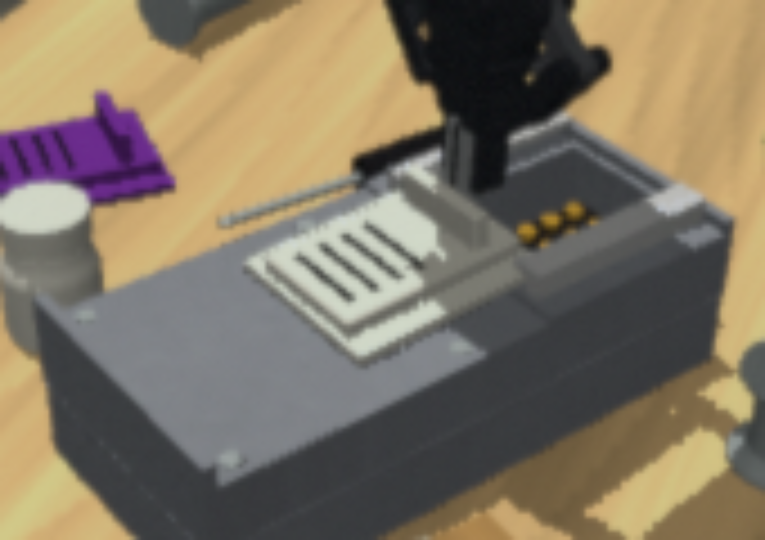

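The cover has slid straight over the pressed tab and the terminals are showing. Its rear edge is still in the rails, so I'll keep pushing, slightly lower.

>>> {"api": "move_arm", "payload": {"targets": [{"claw": -1,"x": 7,"y": 0,"z": 2.5,"yaw": 0},{"claw": -1,"x": 7,"y": 0,"z": 1.5,"yaw": 0},{"claw": -1,"x": 7,"y": 0,"z": 0,"yaw": 0}]}}

```text
t: 8.57
tcp_pos: [570.5, -95.8, 113.4]
ee_rot: [3.114, -0.018, 1.069]
ft_force: [-0.5, -0.5, -0.3]
width: 0.0
```

```bash
python3 where.py
```

```text
t 8.57 tip box x,y 1.5 -16.3 z 96.4 yaw err 0.006 rp [ 3.114 -0.018] F [-0.5 -0.5 -0.3] Fy -0.7
```

>>> {"api": "move_arm", "payload": {"targets": [{"claw": -1,"x": 6,"y": -0.5,"z": 1.5,"yaw": 0},{"claw": -1,"x": 6,"y": -0.5,"z": 0.5,"yaw": 0},{"claw": -1,"x": 6,"y": 0,"z": 0,"yaw": 0},{"claw": -1,"x": 2,"y": 0,"z": 0,"yaw": 0}]}}

```text
t: 8.9
tcp_pos: [580.7, -75.4, 111.7]
ee_rot: [3.113, -0.018, 1.07]
ft_force: [-0.3, -1.2, 0.9]
width: 0.002
```

```bash
python3 where.py
```

```text
t 8.9 tip box x,y 0.6 6.5 z 94.7 yaw err 0.006 rp [ 3.113 -0.018] F [-0.3 -1.2  0.9] Fy -1.2
```

The cover origin should be near y = +49. I'll back off, lift and look.

>>> {"api": "move_arm", "payload": {"targets": [{"claw": -1,"x": -8,"y": 0,"z": -1,"yaw": 0},{"claw": -1,"x": -14,"y": 0,"z": -4,"yaw": 0},{"claw": -1,"x": -20,"y": 0,"z": -25,"yaw": 0},{"claw": -1,"x": -30,"y": 0,"z": -35,"yaw": 0},{"claw": -1,"x": -30,"y": 0,"z": -35,"yaw": 0},{"claw": -1,"x": -20,"y": 0,"z": -15,"yaw": 0},{"claw": -1,"x": 0,"y": 0,"z": 0,"yaw": 0}]}}

```text
t: 9.48
tcp_pos: [515.0, -182.6, 221.4]
ee_rot: [3.123, -0.018, 1.074]
ft_force: [1.2, -0.4, -0.5]
width: -0.002
```

```bash
python3 where.py
python3 - <<'E'
from h import *
A=np.load("ax.npy"); d=A[2:4]; n=np.array([d[1],-d[0]]); I=[]
st=bot.get_state()
for c in("side","wrist"):
    p=bot.grab_frame(c); I.append(p["frame"])
    for o in bot.recognise("cover",p):
        e=o["extent"]; w=ray(p,((e[0]+e[2])/2,(e[1]+e[3])/2),80,st)[:2]-A[:2]; print(c,round(o["confidence"],2),"box",(w@n).round(),(w@d-14).round())
a=cv2.resize(I[0][150:270,220:410],(640,404)); b=cv2.resize(I[1],(640,400))
cv2.imwrite("pics/s4.png",cv2.resize(np.vstack([a,b])[:,:,::-1],None,fx=.74,fy=.74))
E
```

```text
t 9.48 tip box x,y -4.9 -119.1 z 204.4 yaw err 0.01 rp [ 3.123 -0.018] F [ 1.2 -0.4 -0.5] Fy 0.2
side 0.95 box -8.0 56.0
side 0.79 box -75.0 -204.0
side 0.58 box 151.0 76.0
wrist 0.86 box 209.0 1.0
wrist 0.66 box 4.0 17.0
wrist 0.57 box 1.0 -270.0
```

View pics/s4.png

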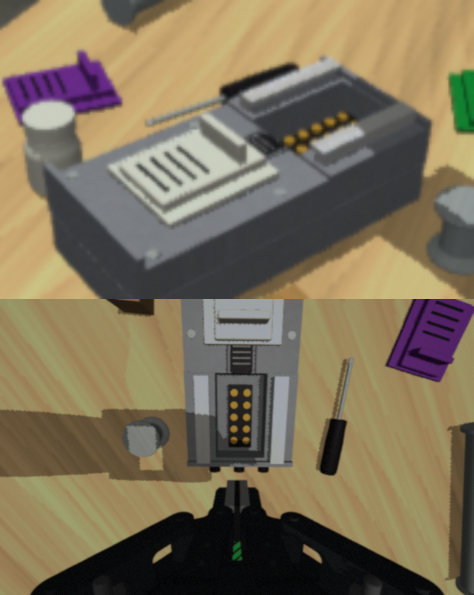

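The cover lies flat and straight on the deck, behind the tab and clear of the rails. The terminals are uncovered, the bystanders haven't moved and the robot is clear.

```bash
python3 -c "
from rig import bot
print(bot.sign_off())"
```

```text
the job is handed in; nothing more can be done
None
```

The terminal box is open: the cover lies flat on the top deck and all the terminals are uncovered. I handed the job in at about 9.6 s; no verdict comes back.

- **Tab:** I pressed it in with the shut fingers until they met a hard stop, with the fingertips at 72.4 mm (deck height 72 mm). The upward force there was 20–24 N. The side view afterwards showed it flush with the deck.
- **Cover:** I pushed it by the ridge with no more than about 2 N along the guides. Judged from the fingers, its origin ended near box y = +49 mm, past the +20 mm needed. The last pictures show it straight, flat, and clear of the rails and tab.
- **Surroundings:** In the last views the jar, ferrule, driver and look-alike covers appear where they were. The carton was mostly out of frame, and I judged all of this by eye only. The robot finished about 200 mm above the bench, touching nothing.

**Checks that disagreed:**
- **Cover position:** the side-camera network put the cover at box y ≈ +56 mm, 7 mm from my estimate. The wrist-camera network's +17 mm came from a view that cut the cover off, so I discounted it.
- **Sag:** the fingers sank about 2.6 mm early in the push and may have brushed the cover's dome at about 2 N. I raised them and carried on.

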